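# Start a cassette gel run

### The job

Get the gel running: gently lower the amber cover over the gel bay until it is fully shut, then turn the selector so that its pointer clicks in at the blue mark, and then press the green start button fully down and let go. Do not start with the cover open or the selector anywhere else, and leave the other things on the bench where they are.

Things in the scene. Friction and masses are not known exactly. Their poses are not given: they have to be found in the camera images.
- unit: the gel unit: cream housing, 170 deep (its x) x 285 wide (its y), flat top deck 64 above the bench; fixed. Origin: centre of its underside, on the bench; x points to its back (hinge side), y to its left, z up. Gel bay with a white cassette on the left (centre y +62); grey control faceplate on the right (dial at x +35, y -88; start button at x -50, y -88).
- cover (a joint): angle of the hinged amber cover (rad): 0 = shut, flat over the gel bay; grows as it opens; 1.6 to 1.9 at the start (standing open, upright or leaning back); most 2.05. Stiff friction hinge: it stays where it is left; at most 0.45 N m moves it (3 N at its front edge).
- cover_hinge (a point): middle of the cover's hinge line, at the back of the gel bay (unit x +80, y +62, z +66); the line runs along the unit's y. Axes are the cover's own: x from the front edge to the hinge, z out of its outer face, which lies 18 from the hinge line and is on top when shut, facing the back of the unit when open.
- cover_edge (a point): middle of the free (front) edge of the cover, on its outer face, 154 from the hinge line; same axes as cover_hinge. The cover is an amber pane in a black frame, 154 x 150 x 18, outer face flat, with a 13 mm long, 50 wide, 5 thick tab beyond this point; 0.15 to 0.25 kg.
- dial (a joint): angle of the selector's pointer (rad), clockwise positive seen from above, 0 = pointing to the unit's back (unit +x). Detents: black mark -1.047 (off), white -0.524, yellow 0, blue +0.524, red +1.047; stops at -1.13 and +1.13. Starts at black, white or yellow. 0.07 N m carries it over the crest half-way between detents; then it clicks into the next by itself, within 0.03 rad.
- dial_top (a point): on the dial's axis, at the top of its grip, 27.5 above the deck. Black knob: skirt 50 across, 7.5 high, and on it an upright bar 10 thick, from 21 behind the axis to 25 in front (pointer end, white line on top), to be gripped across or pushed. Axes turn with it: x along the pointer, z up. The marks are 12 mm coloured dots on the deck, 40 from the axis.
- start (a joint): travel of the green push button (m): 0 = released, grows as it is pressed, 0.006 = fully down. Springs back; 5 N holds it fully down.
- start_top (a point): centre of the top of the green start button, 18 above the deck; cap 26 across in a grey collar 42 across and 12 high; it is pressed straight down.
- tube_rack: bystander, to be left alone: blue microtube rack with capped tubes, 110 x 60 x 45; loose. Origin: centre of its underside.
- tip_box: bystander, to be left alone: dark grey pipette-tip box with a clear lid, 122 x 84 x 56; loose. Origin: centre of its underside.
- spare_cassette: bystander, to be left alone: spare white gel cassette lying flat, 130 x 104 x 7; loose. Origin: centre of its underside.
- gas_meter: bystander, to be left alone: orange hand-held gas meter lying flat, 105 x 60 x 33; loose. Origin: centre of its underside.
- reagent: bystander, to be left alone: amber reagent bottle with a blue cap, 54 across, 105 tall; loose. Origin: centre of its underside.
- marker: bystander, to be left alone: white and blue marker pen lying on the bench, 120 long, 12 thick; loose. Origin: centre of its underside.
- pipette: bystander, to be left alone: white pipette lying on the bench behind the gel unit, 233 long, 26 thick; loose. Origin: centre of its underside.

How it is judged:
By the outcome, as a careful person would: the job done as asked, in the order asked, and still so for the second after the job is handed in, with the robot touching nothing.
It also fails if it takes over 61 s, if anything falls off the work surface, if the arm or the gripper's body presses on something with over 40 N, if the wrist force passes 120 N, or if a joint passes its speed limit or range.

### The arm

A 6-joint arm with a two-finger parallel gripper is mounted at the origin on the work surface. World frame = base frame: x ahead of the robot, y to its left, z up, the work surface at z = 0. Lengths are in mm, angles in degrees, forces in N, time in s.
With the tool pointing down it reaches from about 300 to 850 mm from the base axis. Payload 4.2 kg.
Tool frame: the origin (TCP) lies midway between the tips of the shut fingers; the grasp point (between the pads) lies 19 mm behind it; x points along the fingers, y is the direction in which the jaws open and shut, and the axes are right-handed (so a half turn about x gives the same grasp; the last joint's range is limited). The gripper opens to 91 mm and grips with 3 to 60 N. Pads are 32 mm wide; open, the fingers measure 118 mm over their backs; the gripper's body (76 mm by 178 mm) begins 60 mm behind the grasp point.
Start: joints at [70.245, 18.312, 89.639, -0, 72.044, -1.146], TCP at [183.496, 544.952, 213.976] pointing down, gripper open.
Joint ranges: [-177.97, 177.97], [-48.28, 115.42], [12.27, 149.76], [-77.06, 257.06], [2.81, 150.46], [-146.56, 146.56]. Speed limits (degrees/s): [147.25, 147.25, 180, 180, 180, 180].

### API

Orientations are given as [roll, pitch, yaw] about the fixed x, y, z axes, in that order (R = Rz(yaw) Ry(pitch) Rx(roll)).
In Python, from workcell import * gives the robot as it stands.
- The arm moves only by the shell command python3 -m handwheel 'ROWS' [FORCE]. ROWS is a JSON object of lists of equal length, an entry for each row: "gripper": the closure, from 0 (fully open) to 1 (shut); "offset": the shift along the tool's x, y, z in mm, a list of three; "rot": the turn, a rotation vector about the tool's x, y, z in degrees, a list of three. A call has 1 to 5 rows; each row is the pose to reach, as a shift and turn from the pose commanded when the call began, along the tool's axes at that moment; what a row does not reach only later rows make up. A row lasts 1/12 s, in which the tool goes at most 41.7 mm and 7.16 degrees, less where a joint would pass 70% of its speed; a pose out of reach is approached as far as the arm can. A call with a gripper value outside its range is refused whole. The fingers move at their own pace and stop on an object; FORCE is the grip in N (left out, the last holds). Time passes only in rows, so rows that repeat a pose let the fingers close. It gives the time, the measured TCP pose, the force and the opening at its end, in the units of the state.
- state(): the state, without advancing time (a new reading comes with each control period).
- grab_frame(name): name is "scene" or "top" or "wrist"; returns the picture (400x640x3 uint8, red, green, blue); there is no depth.
- camera_params(name): a dict with "fx", "fy", "cx", "cy" (pixels), "k1" (the pictures are not rectified: a ray, as slopes to the right and down, at radius r is drawn at 1 + k1 r^2 times it, then the intrinsics apply), "position" and "attitude" of the camera in the world; the wrist camera has in their place "hand_eye" (4x4, takes a point from camera to tool coordinates, whose origin is the TCP and whose axes are the tool frame's). Camera axes: x right, y up, looking along -z (the intrinsics and any distortion apply to the point x, -y, -z); pixel columns grow to the right and rows downward; lengths in mm; the calibration is good to about 2 mm. A picture is of the moment at which its call begins: read the wrist's pose just before it. camera_params takes no time and is no camera call.
- job_done(): hands the job in, once; it reports no verdict.
The state is a dict: "time_s": time; "qpos": joint angles; "qvel": joint speeds; "effort": joint torques, N m; "ee_pos": TCP position; "ee_rot": TCP orientation; "force": force on the tool from outside, world axes, zero at the start; "torque": the same for the moment, N m; "gripper_width": finger opening in mm.
Only numpy, scipy, OpenCV 4.12 (cv2) and the standard library are available. Lean on these libraries where they do the work, as an engineer would, in place of code of your own. Each camera call takes 0.05 s, during which the arm holds its last target.

## Working session

There is one attempt and no reset: what is moved stays moved. The work goes in short steps, Python scripts to look and compute and a shell command to move; the robot and the scene stay as the last step left them, time stands still between calls to the robot, and variables do not carry over. Pictures are saved under pics/ and viewed, and the job is handed in when it is done.

```bash
mkdir -p pics; ls; python3 - <<'E'
from workcell import *
import cv2
s=state();print(s)
for n in ["scene","top","wrist"]:
    cv2.imwrite(f"pics/{n}0.png",grab_frame(n)[:,:,::-1]); print(n,camera_params(n))
E
```

```text
pics
{'time_s': 0.0, 'qpos': array([ 7.02460157e+01,  1.83516604e+01,  8.97065735e+01, -1.78208492e-03,
        7.20439124e+01, -1.14452256e+00]), 'qvel': array([-0.06216491, -0.05578707, -0.03608952, -0.08693351,  0.1151949 ,
        0.11976439]), 'effort': array([-6.34901662e-04, -4.12461913e+01, -2.31970274e+01,  7.25970813e-02,
        4.58347437e-02, -1.82303966e-04]), 'ee_pos': array([183.31516115, 544.45947821, 213.11895828]), 'ee_rot': array([ -90.1942417 ,   89.89783977, -108.80315249]), 'force': array([ 0.41742705, -0.6225074 ,  0.29095211]), 'torque': array([ 0.03211003,  0.00862154, -0.0095098 ]), 'gripper_width': 91.02372173040884}
scene {'fx': 421.75199058115055, 'fy': 421.75199058115055, 'cx': 323.3200879904569, 'cy': 193.86605001769647, 'k1': -0.05793898664889505, 'position': array([1285.79787495, -589.17731066,  732.78383542]), 'attitude': array([55.93324851, -0.90005206, 47.48542445])}
top {'fx': 492.4307354013321, 'fy': 492.4307354013321, 'cx': 311.91721999388494, 'cy': 205.71740826069774, 'k1': -0.09140025438524862, 'position': array([ 342.55031006,   76.72097366, 1217.03822826]), 'attitude': array([ 11.76107359,  -0.2635856 , -94.17886678])}
wrist {'fx': 315.87883527073683, 'fy': 315.87883527073683, 'cx': 320.1562744783591, 'cy': 196.40544846145693, 'k1': -0.01625833444153031, 'hand_eye': array([[-5.20921251e-04,  2.53090059e-01, -9.67442583e-01,
        -1.70723380e+02],
       [ 9.99999302e-01, -8.93954694e-04, -7.72316567e-04,
         3.97666432e-01],
       [-1.06031548e-03, -9.67442310e-01, -2.53089417e-01,
        -6.99816120e+01],
       [ 0.00000000e+00,  0.00000000e+00,  0.00000000e+00,
         1.00000000e+00]])}
```

View pics/scene0.png

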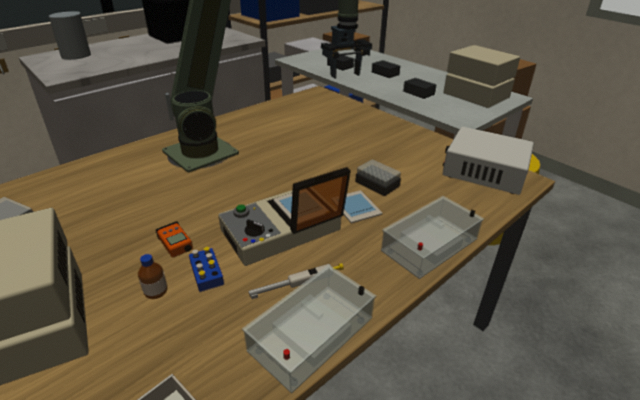

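View pics/top0.png

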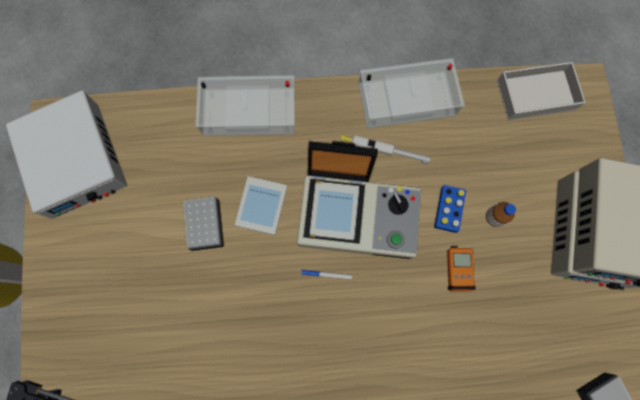

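View pics/wrist0.png

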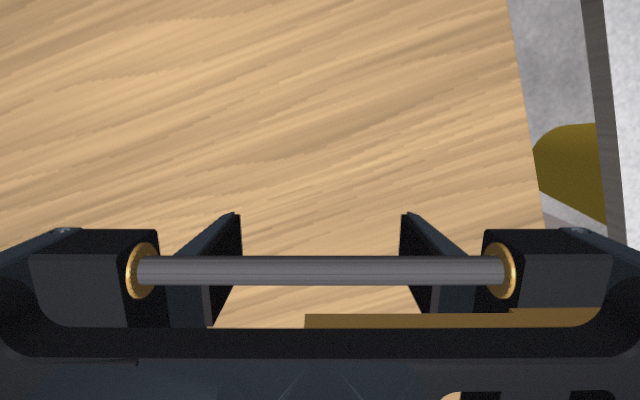

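The top view shows the unit at about px (300-420, 180-255) with its back towards +x. The cover stands open at about (342,160), the dial is at (398,203) and the green button at (396,239). I'll zoom in.

```bash
cat > h.py <<'E'
import numpy as np, cv2
from scipy.spatial.transform import Rotation as R
from workcell import *
def cam(n,s=None):
    p=camera_params(n)
    if n=="wrist":
        T=np.eye(4);T[:3,:3]=R.from_euler('xyz',s['ee_rot'],degrees=True).as_matrix();T[:3,3]=s['ee_pos']
        M=T@p['hand_eye']; return p,M[:3,3],M[:3,:3]
    return p,np.array(p['position']),R.from_euler('xyz',p['attitude'],degrees=True).as_matrix()
def ray(C,u,v):
    p,o,M=C
    K=np.array([[p['fx'],0,p['cx']],[0,p['fy'],p['cy']],[0,0,1]])
    x,y=cv2.undistortPoints(np.array([[[u,v]]],float),K,np.array([p['k1'],0,0,0,0]))[0,0]
    d=M@np.array([x,-y,-1]); return o,d/np.linalg.norm(d)
def onz(C,u,v,z):
    o,d=ray(C,u,v); return o+d*(z-o[2])/d[2]
def proj(C,P):
    p,o,M=C; q=M.T@(np.array(P,float)-o); x,y=q[0]/-q[2],-q[1]/-q[2]
    f=1+p['k1']*(x*x+y*y); return np.array([p['fx']*x*f+p['cx'],p['fy']*y*f+p['cy']])
def cross(C1,a,C2,b):
    o1,d1=ray(C1,*a);o2,d2=ray(C2,*b)
    A=np.stack([d1,-d2],1);t=np.linalg.lstsq(A,o2-o1,rcond=None)[0]
    P,Q=o1+d1*t[0],o2+d2*t[1];return (P+Q)/2,np.linalg.norm(P-Q)
def blob(im,lo,hi,roi=None,mn=5):
    h=cv2.cvtColor(im,cv2.COLOR_RGB2HSV);m=cv2.inRange(h,np.array(lo),np.array(hi))
    if roi: 
        k=np.zeros_like(m);x0,y0,x1,y1=roi;k[y0:y1,x0:x1]=1;m=m*k
    n,l,st,c=cv2.connectedComponentsWithStats(m)
    return [(c[i].round(1),st[i,4],st[i,:4]) for i in range(1,n) if st[i,4]>=mn]
E
python3 - <<'E'
import cv2
a=cv2.imread('pics/top0.png')[125:275,290:480];cv2.imwrite('pics/topz.png',cv2.resize(a,None,fx=4,fy=4,interpolation=cv2.INTER_CUBIC))
a=cv2.imread('pics/scene0.png')[150:280,200:400];cv2.imwrite('pics/scz.png',cv2.resize(a,None,fx=4,fy=4,interpolation=cv2.INTER_CUBIC))
E
```

```text
(no output)
```

View pics/topz.png

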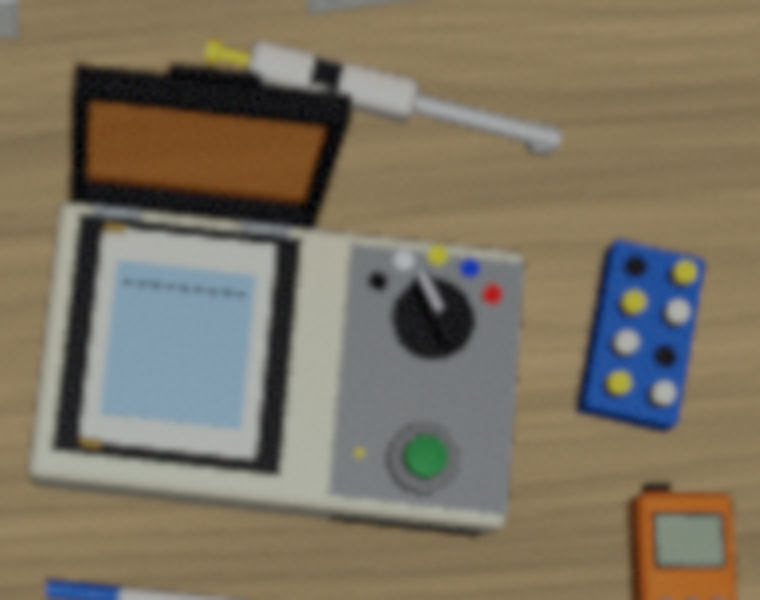

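View pics/scz.png

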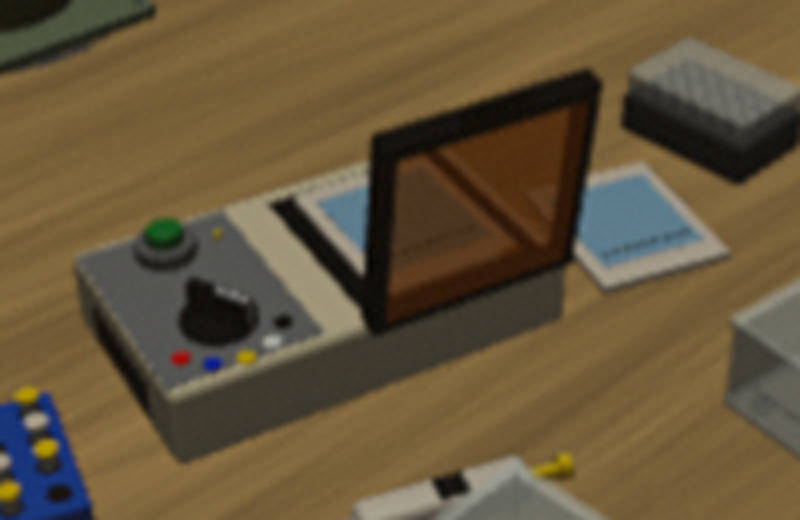

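The selector points at the white mark, so it needs two clicks clockwise. Next I'll measure the unit pose and the cover angle.

```bash
python3 - <<'E'
from h import *
T=cam("top");S=cam("scene")
z=lambda u,v:(290+u/4-.375,125+v/4-.375)
s=lambda u,v:(200+u/4-.375,150+v/4-.375)
for n,p in dict(BL=(65,205),BR=(522,258),FR=(500,518),FL=(32,472)).items(): print(n,onz(T,*z(*p),64).round(1))
# fit unit pose from known points: dots, button, dial
im=cv2.imread('pics/top0.png')[:,:,::-1].copy()
D=np.array([35,-88.])
obs={};
for n,p,ang in [('blk',(378,281),-60),('wht',(403,260),-30),('yel',(438,255),0),('blu',(470,268),30),('red',(492,294),60)]:
    a=np.deg2rad(ang);obs[n]=(D+40*np.array([np.cos(a),-np.sin(a)]),onz(T,*z(*p),64.5)[:2])
obs['start']=(np.array([-50,-88.]),onz(T,*z(427,455),82)[:2])
for n,u,p in [('BL',(85,142.5),(65,205)),('BR',(85,-142.5),(522,258)),('FR',(-85,-142.5),(500,518)),('FL',(-85,142.5),(32,472))]:obs[n]=(np.array(u),onz(T,*z(*p),64)[:2])
U=np.array([o[0] for o in obs.values()]);W=np.array([o[1] for o in obs.values()])
u0,w0=U.mean(0),W.mean(0);H=(U-u0).T@(W-w0);yaw=np.arctan2(H[0,1]-H[1,0],H[0,0]+H[1,1])
M=np.array([[np.cos(yaw),-np.sin(yaw)],[np.sin(yaw),np.cos(yaw)]]);t=w0-M@u0
print('yaw',np.degrees(yaw),'t',t);print((W-(U@M.T+t)).round(1))
np.savez('unit.npz',yaw=yaw,t=t)
w=lambda x,y,h:np.r_[M@[x,y]+t,h]
for n,q in dict(dial=(35,-88,91.5),start=(-50,-88,82),hinge=(80,62,66)).items():print(n,w(*q).round(1),'scene',proj(S,w(*q)).round(1))
# scene triangulate
print('start',cross(T,z(427,455),S,s(163,230)))
print('blue',cross(T,z(470,268),S,s(212,363)))
# cover angle: predict inner/outer free edge corners
for th in np.arange(1.5,2.06,.1):
    c,sn=np.cos(th),np.sin(th)
    # cover x dir front->hinge shut=+x ; point at r along -x from hinge, h along outer normal
    pt=lambda r,h,y:w(80-r*c+h*sn,62+y,66+r*sn+h*c)
    print(round(th,2),'top',[((proj(T,pt(154,h,y))-[290,125]+.375)*4).round(0) for h in(0,18) for y in(75,-75)],'sc',[((proj(S,pt(154,h,y))-[200,150]+.375)*4).round(0) for h in(0,18,) for y in(75,-75)])
E
```

```text
BL [656.3  63.2  64. ]
BR [ 603.7 -210.5   64. ]
FR [ 447.9 -179.1   64. ]
FL [495.4  94.   64. ]
yaw -10.549425278846636 t [551.08961934 -58.58908802]
[[ 0.2 -0.3]
 [ 0.3  0.3]
 [ 0.3 -0.6]
 [-0.2 -0.5]
 [-0.  -0.3]
 [ 0.3 -0.5]
 [-4.4 -2.8]
 [-4.9  3.8]
 [ 6.5  4.1]
 [ 1.8 -3.1]]
dial [ 569.4 -151.5   91.5] scene [253.9 221.2]
start [ 485.8 -135.9   82. ] scene [240.8 207. ]
hinge [641.1 -12.3  66. ] scene [315.2 220. ]
start (array([ 485.91677709, -136.77679964,   82.03072381]), np.float64(0.817731540426256))
blue (array([ 599.56395727, -178.36689933,   64.0333181 ]), np.float64(0.6303221060450214))
1.5 top [array([ 64., 150.]), array([347., 181.]), array([ 68., 117.]), array([350., 148.])] sc [array([558.,  38.]), array([343., 102.]), array([575.,  48.]), array([358., 114.])]
1.6 top [array([ 67., 122.]), array([349., 153.]), array([71., 90.]), array([352., 121.])] sc [array([572.,  48.]), array([356., 114.]), array([589.,  61.]), array([371., 129.])]
1.7 top [array([71., 95.]), array([351., 126.]), array([74., 65.]), array([354.,  95.])] sc [array([586.,  60.]), array([369., 128.]), array([603.,  77.]), array([384., 146.])]
1.8 top [array([74., 70.]), array([353., 100.]), array([77., 42.]), array([355.,  72.])] sc [array([600.,  75.]), array([382., 144.]), array([617.,  94.]), array([397., 165.])]
1.9 top [array([77., 47.]), array([354.,  77.]), array([80., 21.]), array([355.,  51.])] sc [array([614.,  92.]), array([394., 163.]), array([630., 114.]), array([410., 187.])]
2.0 top [array([80., 25.]), array([355.,  55.]), array([83.,  2.]), array([355.,  32.])] sc [array([628., 111.]), array([407., 184.]), array([643., 135.]), array([422., 210.])]
```

Detents fit to 0.6 mm, and the button triangulates to z=82, as given. The cover is at about 1.69 rad in both views. Next I'll plan the approach behind the cover.

```bash
cat >> h.py <<'E'
try:
    _u=np.load('unit.npz');YAW=float(_u['yaw']);t0=_u['t']
except Exception: pass
def w(x,y,h): c,s=np.cos(YAW),np.sin(YAW);return np.array([c*x-s*y+t0[0],s*x+c*y+t0[1],h])
def unit(P): c,s=np.cos(YAW),np.sin(YAW);d=np.array(P[:2])-t0;return np.array([c*d[0]+s*d[1],-s*d[0]+c*d[1],P[2]])
def plan(tgts,jaw=None):
    """tgts: world points; jaw: desired jaw direction angle in unit frame(deg)"""
    s=state();Rt=R.from_euler('xyz',s['ee_rot'],degrees=True);M=Rt.as_matrix()
    print('tool axes x,y,z in unit:',[(R.from_euler('z',-YAW).as_matrix()@M[:,i]).round(3) for i in range(3)],'unit pos',unit(s['ee_pos']).round(1),'q6',s['qpos'].round(1))
    for P in tgts: print((M.T@(np.array(P)-s['ee_pos'])).round(1))
    if jaw is not None:
        a=np.deg2rad(jaw);y=np.array([np.cos(a+YAW),np.sin(a+YAW),0])
        for sg in(1,-1):
            x=np.array([0,0,-1.]);Y=sg*y;G=np.stack([x,Y,np.cross(x,Y)],1)
            print('rot',sg,R.from_matrix(M.T@G).as_rotvec(degrees=True).round(1))
E
python3 -c "
from h import *
plan([w(165,62,300),w(155,62,190)],90)"
```

```text
tool axes x,y,z in unit: [array([-0.   , -0.001, -1.   ]), array([ 0.14 ,  0.99 , -0.001]), array([ 0.99, -0.14,  0.  ])] unit pos [-471.9  525.6  213.3] q6 [70.2 18.3 89.7 -0.  72.  -1.1]
[ -86.2 -369.9  695.6]
[  23.8 -371.1  685.7]
rot 1 [-8.1 -0.   0.1]
rot -1 [1.719e+02 1.000e-01 0.000e+00]
```

```bash
python3 -m handwheel '{"gripper":[1,1,1,1,1],"offset":[[-40,0,0],[-75,-8,15],[-86,-27,51],[-86,-46,87],[-86,-65,123]],"rot":[[-4,0,0],[-8,0,0],[-8,0,0],[-8,0,0],[-8,0,0]]}' 10
python3 -c "
from h import *
plan([w(165,62,300),w(155,62,190)],90)"
```

```text
time_s: 0.57
ee_pos: [280.1, 443.4, 301.0]
ee_rot: [61.2, 89.9, 50.7]
force: [0.4, 0.6, -0.7]
gripper_width: 60.9
tool axes x,y,z in unit: [array([ 0.001,  0.002, -1.   ]), array([-0.001,  1.   ,  0.002]), array([1.   , 0.001, 0.001])] unit pos [-358.3  443.9  301. ] q6 [ 56.5  11.1  87.   -0.   81.7 -23. ]
[   0.8 -382.2  523. ]
[ 110.8 -382.4  512.9]
rot 1 [ 0.   0.1 -0.1]
rot -1 [-1.8e+02  2.0e-01  1.0e-01]
```

```bash
python3 -m handwheel '{"gripper":[1,1,1,1,1],"offset":[[0,-24,33],[0,-48,66],[0,-72,99],[0,-96,132],[0,-120,165]],"rot":[[0,0,0],[0,0,0],[0,0,0],[0,0,0],[0,0,0]]}'
python3 -m handwheel '{"gripper":[1,1,1,1,1],"offset":[[0,-24,33],[0,-48,66],[0,-72,99],[0,-96,132],[0,-120,165]],"rot":[[0,0,0],[0,0,0],[0,0,0],[0,0,0],[0,0,0]]}'
python3 -m handwheel '{"gripper":[1,1,1,1,1],"offset":[[0,-24,33],[0,-48,66],[0,-72,99],[0,-96,132],[0,-120,165]],"rot":[[0,0,0],[0,0,0],[0,0,0],[0,0,0],[0,0,0]]}'
python3 -c "
from h import *
plan([w(165,62,300),w(155,62,190)],90)
im=grab_frame('wrist');cv2.imwrite('pics/w1.png',im[:,:,::-1])"
```

```text
time_s: 0.98
ee_pos: [420.2, 294.0, 299.9]
ee_rot: [-176.6, 90.0, 172.8]
force: [0.1, -0.4, -0.1]
gripper_width: 27.3
time_s: 1.4
ee_pos: [560.4, 145.6, 299.7]
ee_rot: [176.9, 90.0, 166.2]
force: [0.7, 0.1, 0.5]
gripper_width: 0.3
time_s: 1.82
ee_pos: [700.5, -2.6, 299.5]
ee_rot: [170.1, 90.0, 159.5]
force: [-0.1, 0.3, 0.6]
gripper_width: 0.5
tool axes x,y,z in unit: [array([-0.001,  0.   , -1.   ]), array([0.001, 1.   , 0.   ]), array([ 1.   , -0.001, -0.001])] unit pos [136.6  82.4 299.5] q6 [ -1.2  28.6  61.3   0.   90.1 -80.5]
[ -0.5 -20.3  28.4]
[109.5 -20.4  18.5]
rot 1 [-0.1 -0.  -0. ]
rot -1 [ 1.799e+02 -0.000e+00  1.000e-01]
```

View pics/w1.png

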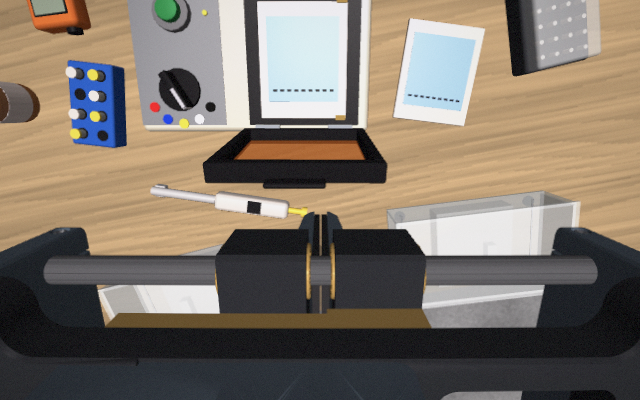

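The wrist view shows the fingers behind the cover's top edge, which spans px 205–386 at row ~182. Now I'll line up, descend behind it and approach.

```bash
python3 -m handwheel '{"gripper":[1,1,1,1,1],"offset":[[0,-20,28],[35,-20,28],[70,-20,25],[100,-20,20],[108,-20,18]],"rot":[[0,0,0],[0,0,0],[0,0,0],[0,0,0],[0,0,0]]}'
python3 -c "
from h import *
for i in range(2):
  s=state();print(s['force'],unit(s['ee_pos']))
C=cam('wrist',s)
im=grab_frame('wrist');cv2.imwrite('pics/w2.png',im[:,:,::-1])"
```

```text
time_s: 2.28
ee_pos: [709.9, -23.7, 185.2]
ee_rot: [-173.1, 89.3, 176.2]
force: [-0.4, 0.2, -0.6]
gripper_width: 0.7
[-0.37005184  0.17273191 -0.61538732] [149.75460414  63.36080052 185.23078674]
[-0.37005184  0.17273191 -0.61538732] [149.75460414  63.36080052 185.23078674]
```

View pics/w2.png

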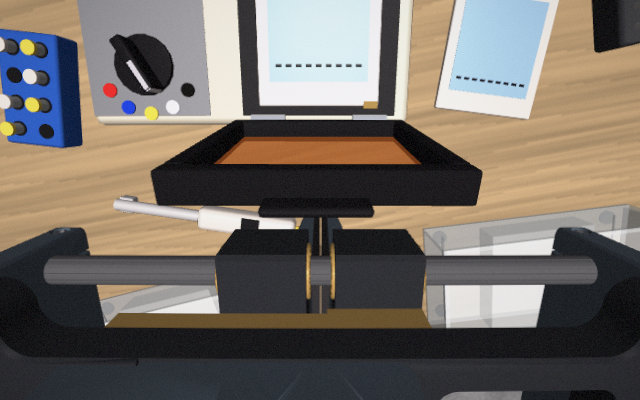

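```bash
python3 - <<'E'
from h import *
s=state();p=unit(s['ee_pos'])
for th in list(np.arange(1.68,0.1,-.07))+[.1,.05,.02,0,-.02]:
    c,n=np.cos(th),np.sin(th);q=np.array([80-130*c+18*n+16,62,66+130*n+18*c])
    print(round(th,2),[round(p[2]-q[2]),round(q[1]-p[1]),round(q[0]-p[0])])
E
```

```text
1.68 [-7, -2, -22]
1.61 [-9, -2, -31]
1.54 [-10, -2, -40]
1.47 [-11, -2, -49]
1.4 [-11, -2, -58]
1.33 [-10, -2, -68]
1.26 [-9, -2, -77]
1.19 [-7, -2, -86]
1.12 [-4, -2, -95]
1.05 [-1, -2, -103]
0.98 [2, -2, -112]
0.91 [7, -2, -120]
0.84 [12, -2, -127]
0.77 [17, -2, -135]
0.7 [23, -2, -142]
0.63 [29, -2, -149]
0.56 [36, -2, -155]
0.49 [43, -2, -160]
0.42 [51, -2, -165]
0.35 [59, -2, -170]
0.28 [67, -2, -174]
0.21 [76, -2, -177]
0.14 [84, -2, -180]
0.1 [90, -2, -182]
0.05 [96, -2, -183]
0.02 [100, -2, -184]
0 [102, -2, -184]
-0.02 [105, -2, -184]
```

```bash
python3 -m handwheel '{"gripper":[1,1,1,1,1],"offset":[[-6,-1,-12],[-7,-1,-22],[-9,-1,-31],[-10,-1,-40],[-11,-1,-49]],"rot":[[0,0,0],[0,0,0],[0,0,0],[0,0,0],[0,0,0]]}'
python3 - <<'E'
from h import *
s=state();p=unit(s['ee_pos']);print(p,s['force'])
im=grab_frame('wrist');cv2.imwrite('pics/w3.png',im[:,:,::-1])
E
```

```text
time_s: 2.75
ee_pos: [665.9, -15.6, 205.0]
ee_rot: [8.7, 89.7, -1.9]
force: [2.0, -0.2, 0.4]
gripper_width: 0.6
[105.04159111  63.24588914 205.02511493] [ 1.98882517 -0.16868163  0.39829456]
```

View pics/w3.png

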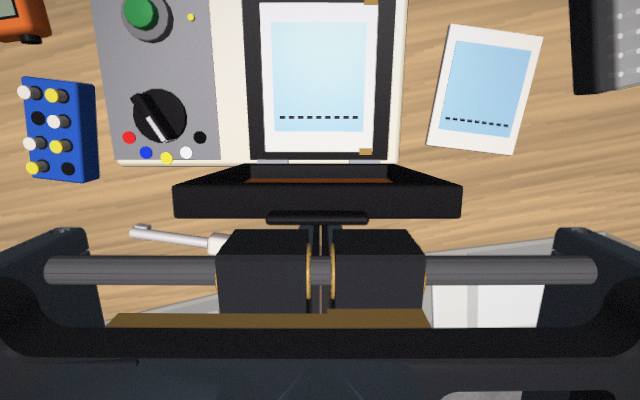

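Contact is made at about 2 N and the cover is following. I'll continue along the arc.

```bash
cat > arc.py <<'E'
from h import *
import sys
s=state();p=unit(s['ee_pos']);print(p.round(1),s['force'].round(1))
for th in np.arange(float(sys.argv[1]),float(sys.argv[1])-.5,-.07):
    th=max(th,-.03)
    c,n=np.cos(th),np.sin(th);q=np.array([80-130*c+18*n+16,62,66+130*n+18*c])
    print(round(th,2),[round(p[2]-q[2]),round(q[1]-p[1]),round(q[0]-p[0])])
E
python3 arc.py 1.4
```

```text
[102.9  63.3 205.1] [-0.6  0.   1.7]
1.4 [8, -1, -11]
1.33 [9, -1, -20]
1.26 [10, -1, -29]
1.19 [12, -1, -38]
1.12 [14, -1, -47]
1.05 [17, -1, -56]
0.98 [21, -1, -64]
0.91 [25, -1, -72]
```

```bash
python3 -m handwheel '{"gripper":[1,1,1,1,1],"offset":[[4,-1,-11],[7,-1,-20],[9,-1,-29],[11,-1,-38],[14,-1,-47]],"rot":[[0,0,0],[0,0,0],[0,0,0],[0,0,0],[0,0,0]]}'
python3 arc.py 1.05
```

```text
time_s: 3.22
ee_pos: [619.0, -8.0, 190.0]
ee_rot: [11.1, 89.9, 0.5]
force: [1.2, 1.3, 1.8]
gripper_width: 0.6
[ 57.5  62.2 190. ] [1.2 1.3 1.8]
1.05 [2, 0, -11]
0.98 [6, 0, -19]
0.91 [10, 0, -27]
0.84 [15, 0, -35]
0.77 [21, 0, -42]
0.7 [27, 0, -49]
0.63 [33, 0, -56]
0.56 [40, 0, -62]
```

```bash
python3 -m handwheel '{"gripper":[1,1,1,1,1],"offset":[[2,0,-11],[6,0,-19],[10,0,-27],[15,0,-35],[21,0,-42]],"rot":[[0,0,0],[0,0,0],[0,0,0],[0,0,0],[0,0,0]]}'
python3 arc.py 0.7
python3 - <<'E'
from h import *
im=grab_frame('scene');cv2.imwrite('pics/s3.png',cv2.resize(im[130:280,180:400,::-1],None,fx=3,fy=3))
E
```

```text
time_s: 3.63
ee_pos: [577.3, -0.2, 168.7]
ee_rot: [19.1, 89.9, 8.5]
force: [0.6, -0.3, 1.5]
gripper_width: 0.6
[ 15.1  62.2 168.7] [ 0.6 -0.3  1.5]
0.7 [5, 0, -7]
0.63 [12, 0, -14]
0.56 [18, 0, -20]
0.49 [26, 0, -25]
0.42 [33, 0, -30]
0.35 [41, 0, -35]
0.28 [49, 0, -39]
0.21 [58, 0, -42]
```

View pics/s3.png

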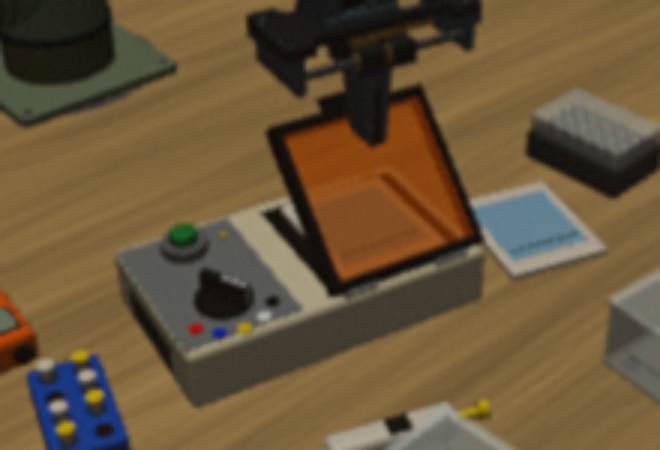

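The cover is following the fingers and stands about 45° open. Continuing.

```bash
python3 -m handwheel '{"gripper":[1,1,1,1,1],"offset":[[6,0,-7],[12,0,-14],[18,0,-20],[26,0,-25],[33,0,-30]],"rot":[[0,0,0],[0,0,0],[0,0,0],[0,0,0],[0,0,0]]}'
python3 arc.py 0.36
```

```text
time_s: 4.1
ee_pos: [547.3, 5.3, 134.1]
ee_rot: [171.1, 90.0, 160.5]
force: [0.3, -0.2, 0.1]
gripper_width: 0.3
[-15.5  62.1 134.1] [ 0.3 -0.2  0.1]
0.36 [5, 0, -4]
0.29 [14, 0, -8]
0.22 [22, 0, -11]
0.15 [31, 0, -14]
0.08 [40, 0, -17]
0.01 [49, 0, -18]
-0.03 [54, 0, -19]
-0.03 [54, 0, -19]
```

```bash
python3 -m handwheel '{"gripper":[1,1,1,1,1],"offset":[[6,0,-4],[14,0,-8],[22,0,-11],[29,0,-14],[35,0,-16]],"rot":[[0,0,0],[0,0,0],[0,0,0],[0,0,0],[0,0,0]]}'
python3 arc.py 0.07
```

```text
time_s: 4.52
ee_pos: [531.8, 8.1, 98.9]
ee_rot: [-176.1, 90.0, 173.3]
force: [0.2, -0.0, -0.4]
gripper_width: 0.5
[-31.1  62.1  98.9] [ 0.2 -0.  -0.4]
0.07 [6, 0, -1]
0.0 [15, 0, -3]
-0.03 [19, 0, -3]
-0.03 [19, 0, -3]
-0.03 [19, 0, -3]
-0.03 [19, 0, -3]
-0.03 [19, 0, -3]
-0.03 [19, 0, -3]
```

```bash
python3 -m handwheel '{"gripper":[1,1,1,1,1],"offset":[[5,0,-1],[9,0,-2],[12,0,-2],[15,0,-2],[16,0,-2]],"rot":[[0,0,0],[0,0,0],[0,0,0],[0,0,0],[0,0,0]]}'
python3 arc.py 0.0|head -1
python3 - <<'E'
from h import *
im=grab_frame('scene');cv2.imwrite('pics/s4.png',cv2.resize(im[130:280,180:400,::-1],None,fx=3,fy=3))
E
```

```text
time_s: 4.93
ee_pos: [530.4, 8.4, 83.7]
ee_rot: [169.8, 90.0, 159.2]
force: [-1.1, -0.3, 7.7]
gripper_width: 0.6
[-32.6  62.1  83.7] [-1.1 -0.3  7.7]
```

View pics/s4.png

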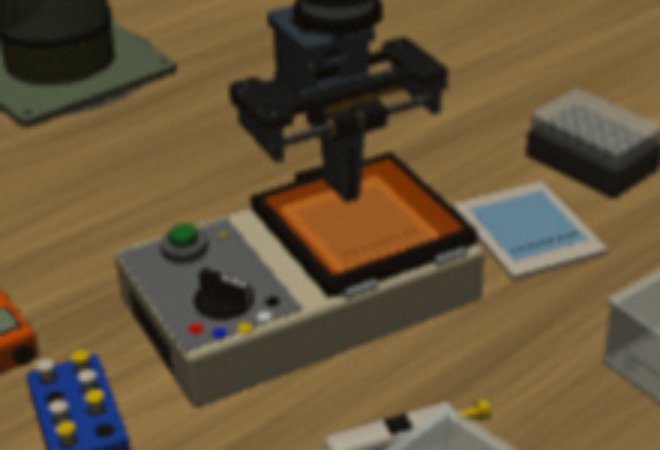

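The cover is shut: contact is at z=83.7 with 7.7 N, against an expected 84. One more small press, then lift and move to look at the dial.

```bash
python3 -m handwheel '{"gripper":[1,1,1,1,1],"offset":[[1,0,0],[1,0,0],[-15,0,0],[-55,0,0],[-95,0,0]],"rot":[[0,0,0],[0,0,0],[0,0,0],[0,0,0],[0,0,0]]}'
python3 -c "
from h import *
plan([w(85,-88,180)],90)"
```

```text
time_s: 5.4
ee_pos: [529.3, 8.4, 178.8]
ee_rot: [-170.7, 89.8, 178.7]
force: [0.3, -0.7, -1.1]
gripper_width: 0.2
tool axes x,y,z in unit: [array([-0.004, -0.001, -1.   ]), array([ 0.001,  1.   , -0.001]), array([ 1.   , -0.001, -0.004])] unit pos [-33.7  61.9 178.8] q6 [ -0.3  15.8  98.6   0.   65.8 -79.7]
[  -1.6 -149.7  118.8]
rot 1 [-0.1 -0.2  0. ]
rot -1 [1.799e+02 1.000e-01 3.000e-01]
```

```bash
python3 -m handwheel '{"gripper":[0.6,0.6,0.6,0.6,0.6],"offset":[[0,-32,24],[0,-62,48],[0,-93,72],[0,-124,96],[0,-150,119]],"rot":[[0,0,0],[0,0,0],[0,0,0],[0,0,0],[0,0,0]]}' 15
python3 -m handwheel '{"gripper":[0.6,0.6],"offset":[[0,0,0],[0,0,0]],"rot":[[0,0,0],[0,0,0]]}'
python3 -c "
from h import *
s=state();im=grab_frame('wrist');cv2.imwrite('pics/w5.png',im[:,:,::-1])
np.savez('w5.npz',p=s['ee_pos'],r=s['ee_rot']);print(unit(s['ee_pos']),s['gripper_width'])
im=grab_frame('scene');cv2.imwrite('pics/s5.png',cv2.resize(im[130:280,180:400,::-1],None,fx=3,fy=3))
im=grab_frame('top');cv2.imwrite('pics/t5.png',cv2.resize(im[125:275,290:480,::-1],None,fx=3,fy=3))
"
```

```text
time_s: 5.82
ee_pos: [620.5, -163.4, 179.2]
ee_rot: [-22.7, 89.9, -33.4]
force: [0.3, 0.3, 0.4]
gripper_width: 31.2
time_s: 5.98
ee_pos: [620.2, -162.5, 178.2]
ee_rot: [141.2, 90.0, 130.4]
force: [0.2, 0.2, -0.2]
gripper_width: 36.4
[ 86.95990539 -89.51030823 178.19862631] 36.364117925069074
```

View pics/w5.png

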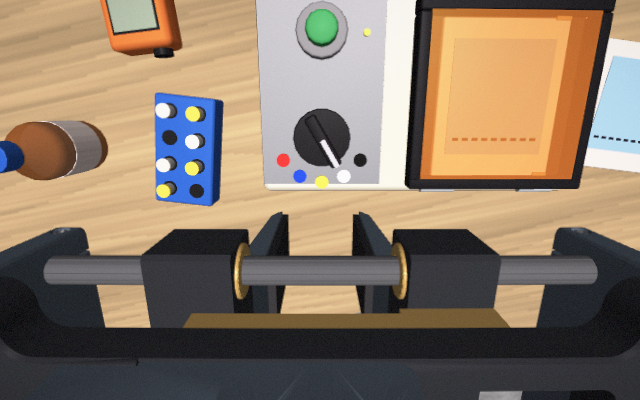

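View pics/s5.png

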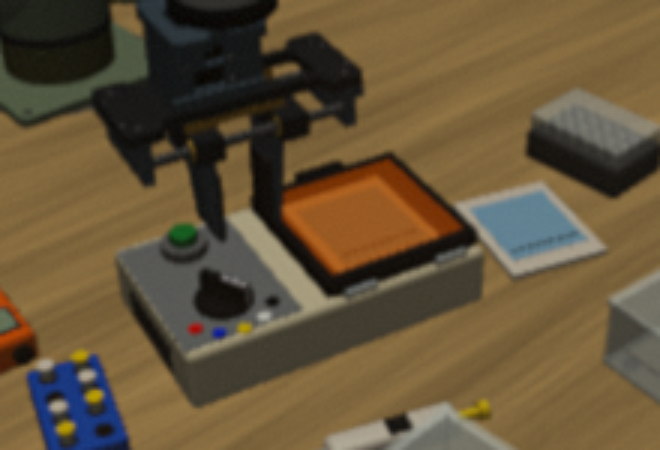

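The cover stays shut. In the wrist view the dots are red (283,160), blue (300,176), yellow (321,182), white (344,176) and black (360,160), with the button at (321,27). I'll cross-check the pose with these.

```bash
python3 - <<'E'
from h import *
a=np.load('w5.npz');s=dict(ee_pos=a['p'],ee_rot=a['r']);C=cam('wrist',s)
im=cv2.imread('pics/w5.png')[:,:,::-1].copy()
for n,lo,hi in [('red',(0,150,120),(6,255,255)),('blue',(112,150,100),(125,255,255)),('yel',(25,120,120),(33,255,255)),('grn',(45,100,50),(80,255,255))]:
    for c,ar,_ in blob(im,lo,hi,(265,0,385,190),20): print(n,c,ar,unit(onz(C,*c,82 if n=='grn' else 64.3)).round(1))
for n,p in dict(wht=(344,176),blk=(360,160)).items(): print(n,unit(onz(C,*p,64.3)).round(1))
b=unit(onz(C,307,117,91.5));f=unit(onz(C,337,165,91.5));print(b,f,np.degrees(np.arctan2((f-b)[1],(f-b)[0])))
for th in(-60,-30,0,30,60):print(th,(35+40*np.cos(np.deg2rad(th)),-88-40*np.sin(np.deg2rad(th))))
plan([w(35,-88,120),w(35,-88,75.5)],120)
E
```

```text
red [282.7 159.9] 125 [  57.2 -122.8   64.3]
blue [299.4 175.9] 125 [  72.  -108.    64.3]
yel [366.5  31.9] 32 [-48.4 -50.5  64.3]
yel [321.3 181.4] 122 [ 77.2 -87.9  64.3]
grn [321.3  26.9] 945 [-47.9 -87.8  82. ]
wht [ 72.2 -67.1  64.3]
blk [ 57.5 -52.9  64.3]
[ 19.38768988 -99.26963953  91.5       ] [ 57.73523519 -75.12836826  91.5       ] 32.192010899273704
-60 (np.float64(55.0), np.float64(-53.35898384862246))
-30 (np.float64(69.64101615137756), np.float64(-68.0))
0 (np.float64(75.0), np.float64(-88.0))
30 (np.float64(69.64101615137756), np.float64(-108.0))
60 (np.float64(55.0), np.float64(-122.64101615137754))
tool axes x,y,z in unit: [array([-0.001,  0.001, -1.   ]), array([0.   , 1.   , 0.001]), array([ 1.   , -0.   , -0.001])] unit pos [ 85.5 -87.2 178.9] q6 [-15.5  25.4  83.7   0.   70.9 -95. ]
[ 58.9  -0.9 -50.5]
[103.4  -0.9 -50.5]
rot 1 [-30.  -0.  -0.]
rot -1 [ 1.5e+02 -1.0e-01  0.0e+00]
```

```bash
python3 -m handwheel '{"gripper":[0.6,0.6,0.6,0.6,0.6],"offset":[[0,0,-25],[15,-1,-49],[35,-1,-49],[60,-1,-49],[60,-1,-49]],"rot":[[-7,0,0],[-14,0,0],[-21,0,0],[-28,0,0],[-30,0,0]]}'
python3 -m handwheel '{"gripper":[0.6,0.6],"offset":[[0,0,0],[0,0,0]],"rot":[[0,0,0],[0,0,0]]}'
python3 - <<'E'
from h import *
s=state();im=grab_frame('wrist');cv2.imwrite('pics/w6.png',im[:,:,::-1])
plan([w(35.5,-88,75.5)],120)
im=grab_frame('scene');cv2.imwrite('pics/s6.png',cv2.resize(im[160:250,200:320,::-1],None,fx=5,fy=5,interpolation=2))
E
```

```text
time_s: 6.55
ee_pos: [567.6, -150.5, 115.2]
ee_rot: [142.3, 89.5, 162.1]
force: [-0.2, -0.2, 0.1]
gripper_width: 36.5
time_s: 6.72
ee_pos: [571.4, -151.9, 119.5]
ee_rot: [-22.0, 90.0, -2.6]
force: [-0.4, 0.8, -0.9]
gripper_width: 36.4
tool axes x,y,z in unit: [array([ 0.002, -0.   , -1.   ]), array([-0.499,  0.867, -0.001]), array([0.867, 0.499, 0.002])] unit pos [ 37.5 -88.2 119.9] q6 [ -16.    23.9   95.4    0.    60.6 -125.4]
[44.4  1.3 -1.7]
rot 1 [-0.1  0.1  0.1]
rot -1 [ 1.799e+02  1.000e-01 -1.000e-01]
```

View pics/w6.png

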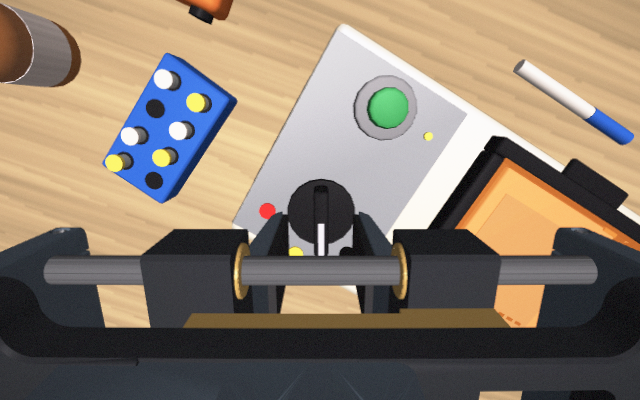

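View pics/s6.png

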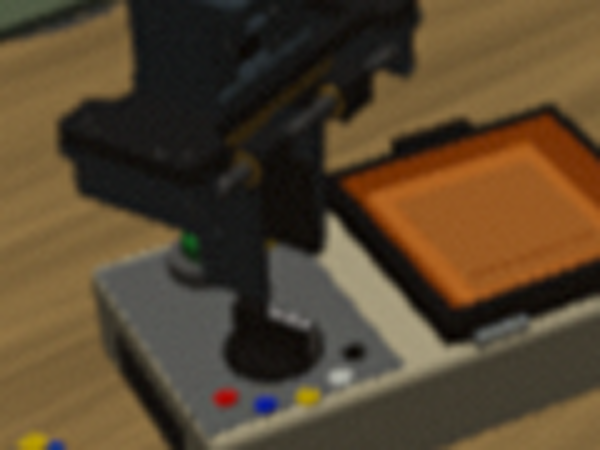

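The bar sits centred and vertical between the fingers (u≈321). Now down to it and close.

```bash
python3 -m handwheel '{"gripper":[0.6,0.6,0.6,0.6,0.6],"offset":[[15,1,-2],[28,1,-2],[38,1,-2],[43,1,-2],[43,1,-2]],"rot":[[0,0,0],[0,0,0],[0,0,0],[0,0,0],[0,0,0]]}'
python3 -c "
from h import *
plan([w(35.5,-88,75.5)],120)"
```

```text
time_s: 7.23
ee_pos: [568.8, -152.4, 75.1]
ee_rot: [139.6, 89.9, 159.0]
force: [0.1, -0.0, -0.4]
gripper_width: 36.5
tool axes x,y,z in unit: [array([-0.002,  0.   , -1.   ]), array([-0.499,  0.867,  0.001]), array([ 0.867,  0.499, -0.001])] unit pos [ 34.6 -89.   75.1] q6 [ -16.1   26.3   98.7    0.    55.1 -125.5]
[-0.4  0.4  1.3]
rot 1 [-0.1 -0.1 -0.1]
rot -1 [ 1.799e+02 -1.000e-01  1.000e-01]
```

```bash
python3 -m handwheel '{"gripper":[0.8,1,1,1,1],"offset":[[0,0,0],[0,0,0],[0,0,0],[0,0,0],[0,0,0]],"rot":[[0,0,0],[0,0,0],[0,0,0],[0,0,0],[0,0,0]]}' 15
python3 -c "
from h import *
print(state()['force'],state()['torque'],state()['gripper_width'])"
```

```text
time_s: 7.65
ee_pos: [569.4, -152.3, 76.5]
ee_rot: [21.3, 89.9, 40.6]
force: [-0.2, 2.0, 1.8]
gripper_width: 9.6
[-0.17906224  2.02776303  1.82606898] [ 0.49123146  0.2033338  -0.01754026] 9.616267411367362
```

Gripped at 9.6 mm. Turning clockwise, which is + about tool x.

```bash
python3 -m handwheel '{"gripper":[1,1,1,1,1],"offset":[[0,0,0],[0,0,0],[0,0,0],[0,0,0],[0,0,0]],"rot":[[6,0,0],[12,0,0],[18,0,0],[24,0,0],[30,0,0]]}'
python3 -c "
from h import *
s=state();print(s['force'],s['torque'],s['gripper_width']);plan([w(35.5,-88,75.5)],60)"
```

```text
time_s: 8.07
ee_pos: [569.4, -151.8, 76.5]
ee_rot: [73.4, 89.9, 62.5]
force: [-0.4, 2.6, 1.9]
gripper_width: 10.1
[-0.43674822  2.62298158  1.92586386] [ 0.53452514 -0.00701362 -0.02037032] 10.099855888087726
tool axes x,y,z in unit: [array([ 0.   ,  0.001, -1.   ]), array([0.007, 1.   , 0.001]), array([ 1.   , -0.007,  0.   ])] unit pos [ 35.1 -88.3  76.5] q6 [-16.1  26.2  98.7   0.1  55.1 -95.2]
[1.  0.3 0.4]
rot 1 [29.6  0.  -0.1]
rot -1 [-1.504e+02  1.000e-01  0.000e+00]
```

```bash
python3 -m handwheel '{"gripper":[1,1,1,1,1],"offset":[[0,0,0],[0,0,0],[0,0,0],[0,0,0],[0,0,0]],"rot":[[6,0,0],[12,0,0],[18,0,0],[24,0,0],[30,0,0]]}'
python3 -m handwheel '{"gripper":[1,1],"offset":[[0,0,0],[0,0,0]],"rot":[[0,0,0],[0,0,0]]}'
python3 -c "
from h import *
s=state();print(s['force'],s['torque'],s['gripper_width']);plan([w(35.5,-88,75.5)],60)"
```

```text
time_s: 8.48
ee_pos: [569.6, -151.5, 76.5]
ee_rot: [101.6, 89.9, 60.7]
force: [0.9, 4.1, 2.0]
gripper_width: 9.8
time_s: 8.65
ee_pos: [569.6, -151.5, 76.5]
ee_rot: [101.1, 89.9, 60.6]
force: [0.7, 5.1, 2.9]
gripper_width: 9.8
[0.72572592 5.12017619 2.85771005] [ 0.97191657 -0.08887844 -0.02212664] 9.802132252666514
tool axes x,y,z in unit: [array([ 0.001,  0.002, -1.   ]), array([0.499, 0.867, 0.002]), array([ 0.867, -0.499, -0.   ])] unit pos [ 35.2 -88.   76.5] q6 [-16.1  26.2  98.7   0.1  55.1 -65.7]
[1.  0.1 0.3]
rot 1 [ 0.1 -0.  -0.1]
rot -1 [-179.9    0.2   -0. ]
```

Jaw at 60° means the pointer is at +30°. Now open, rise and look.

```bash
python3 -m handwheel '{"gripper":[0.6,0.6,0.6,0.6,0.6],"offset":[[0,0,0],[0,0,0],[0,0,0],[0,0,0],[-10,0,0]],"rot":[[0,0,0],[0,0,0],[0,0,0],[0,0,0],[0,0,0]]}'
python3 -m handwheel '{"gripper":[0.6,0.6,0.6,0.6,0.6],"offset":[[-30,0,10],[-65,0,25],[-90,0,50],[-90,0,50],[-90,0,50]],"rot":[[0,0,0],[0,0,0],[0,0,0],[0,0,0],[0,0,0]]}'
python3 - <<'E'
from h import *
s=state();im=grab_frame('wrist');cv2.imwrite('pics/w7.png',im[:,:,::-1])
np.savez('w7.npz',p=s['ee_pos'],r=s['ee_rot'])
E
```

```text
time_s: 9.07
ee_pos: [567.7, -152.5, 84.3]
ee_rot: [-152.1, 89.7, 167.3]
force: [0.7, -0.9, -0.4]
gripper_width: 36.0
time_s: 9.48
ee_pos: [608.5, -186.2, 178.0]
ee_rot: [21.4, 89.8, -19.2]
force: [-0.7, 0.6, -0.6]
gripper_width: 36.6
```

View pics/w7.png

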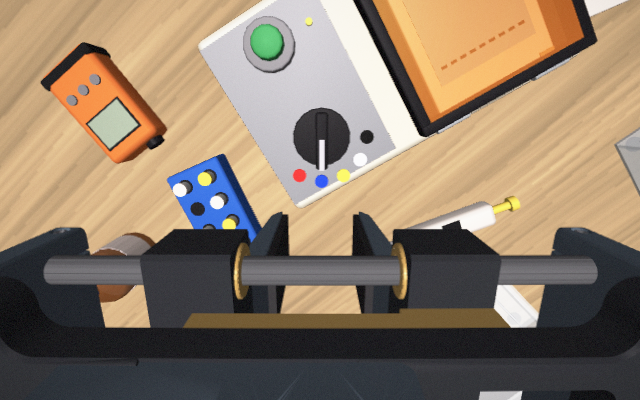

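The pointer's white line (321,155) lies straight on the axis–blue dot line (321,135)→(321,181). I'll check this numerically and plan the button.

```bash
python3 - <<'E'
from h import *
a=np.load('w7.npz');s=dict(ee_pos=a['p'],ee_rot=a['r']);C=cam('wrist',s)
im=cv2.imread('pics/w7.png')[:,:,::-1].copy()
for n,lo,hi,z in [('blue',(112,150,100),(125,255,255),64.3),('grn',(45,100,50),(80,255,255),82)]:
    for c,ar,_ in blob(im,lo,hi,(205,0,385,200),40): print(n,c,ar,unit(onz(C,*c,z)).round(1))
for c,ar,bb in blob(im,(0,0,190),(180,60,255),(305,110,337,172),10):print('line',c,ar,bb)
g=[]
x0,y0,x1,y1=312,139,330,171
m=im[y0:y1,x0:x1].min(2)>190;ys,xs=np.nonzero(m);k=np.polyfit(ys,xs,1);print(k)
A=unit(onz(C,x0+np.polyval(k,2),y0+2,91.5));B=unit(onz(C,x0+np.polyval(k,28),y0+28,91.5));d=B-A;print('pointer deg',-np.degrees(np.arctan2(d[1],d[0])),A,B)
plan([w(-65,-88,130)],90)
E
```

```text
blue [321.2 180.8] 123 [  72.  -108.    64.3]
grn [266.7  41.9] 920 [-47.8 -87.7  82. ]
line [320.6 162.5] 300 [305 140  32  32]
[-0.03230767  9.79834284]
pointer deg 31.831285850403024 [ 38.75600848 -88.46700487  91.5       ] [ 56.71822404 -99.61763364  91.5       ]
tool axes x,y,z in unit: [array([-0.,  0., -1.]), array([ 0.501,  0.865, -0.   ]), array([ 0.865, -0.501, -0.   ])] unit pos [  77.9 -114.3  176.1] q6 [-18.   25.   84.7   0.   70.3 -67.4]
[  46.1  -48.8 -136.8]
rot 1 [-30.1  -0.   -0. ]
rot -1 [149.9  -0.    0. ]
```

The pointer reads 31.8° by a rough line fit, against blue at 30°. The same fit read 32.2° for the white detent, so it is in the detent. On to the button, fingers shut.

```bash
python3 -m handwheel '{"gripper":[1,1,1,1,1],"offset":[[5,-12,-34],[15,-24,-68],[27,-37,-104],[40,-49,-136],[46,-49,-136]],"rot":[[-7,0,0],[-14,0,0],[-21,0,0],[-28,0,0],[-30,0,0]]}'
python3 -m handwheel '{"gripper":[1,1,1,1],"offset":[[0,0,0],[0,0,0],[0,0,0],[0,0,0]],"rot":[[0,5,0],[0,10,0],[0,15,0],[0,15,0]]}'
python3 - <<'E'
from h import *
plan([w(-64,-88,95),w(-64,-88,87),w(-64,-88,78)])
im=grab_frame('scene');cv2.imwrite('pics/s8.png',cv2.resize(im[130:280,180:400,::-1],None,fx=3,fy=3))
s=state();M=R.from_euler('xyz',s['ee_rot'],degrees=True).as_matrix();print('corner',unit(s['ee_pos']+M@[0,0,16]).round(1),s['gripper_width'],s['force'])
E
```

```text
time_s: 9.95
ee_pos: [460.1, -129.6, 125.7]
ee_rot: [172.4, 89.0, 162.2]
force: [-0.9, 0.3, -0.1]
gripper_width: 6.0
time_s: 10.28
ee_pos: [472.7, -133.5, 127.7]
ee_rot: [179.9, 74.7, 169.3]
force: [0.9, -0.2, -0.8]
gripper_width: 0.4
tool axes x,y,z in unit: [array([-0.263,  0.   , -0.965]), array([0., 1., 0.]), array([ 0.965,  0.   , -0.263])] unit pos [-63.3 -88.  127.7] q6 [-16.1  23.1  97.3  -1.5  74.8 -95. ]
[31.7  0.   8. ]
[39.4  0.  10.1]
[48.1  0.  12.5]
corner [-49.  -88.  123.7] -0.032986976862607334 [-0.69743866  0.53677681  0.51063795]
```

View pics/s8.png

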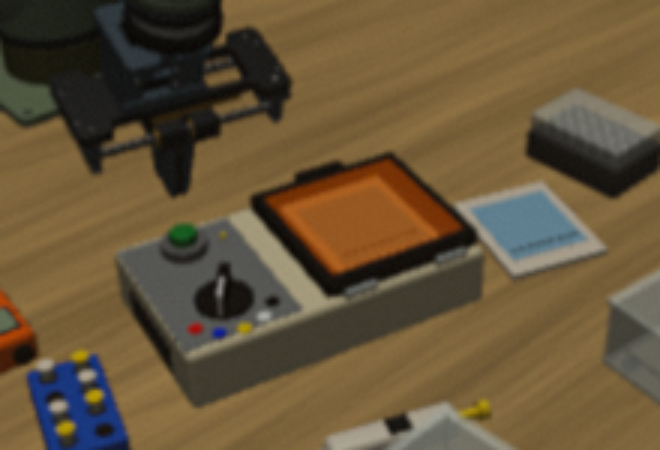

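Cover shut, pointer at blue, fingers above the button. Descending.

```bash
python3 -m handwheel '{"gripper":[1,1,1,1,1],"offset":[[15,0,4],[28,0,7.6],[34,0,9.3],[36,0,9.8],[36,0,9.8]],"rot":[[0,0,0],[0,0,0],[0,0,0],[0,0,0],[0,0,0]]}'
cat > c.py <<'E'
from h import *
s=state();M=R.from_euler('xyz',s['ee_rot'],degrees=True).as_matrix();print('corner',unit(s['ee_pos']+M@[0,0,16]).round(1),s['force'])
E
python3 c.py
```

```text
time_s: 10.75
ee_pos: [471.0, -133.5, 92.4]
ee_rot: [179.9, 74.9, 169.3]
force: [-0.1, -0.1, 0.2]
gripper_width: 0.4
corner [-49.6 -88.3  88.2] [-0.09350518 -0.11489951  0.24559723]
```

Corner at z=88, 6 mm above the cap. Pressing down 12 mm, then 1-2 mm more as the force shows.

```bash
python3 -m handwheel '{"gripper":[1,1,1,1,1],"offset":[[4,0,1],[7,0,1.8],[9.5,0,2.5],[11.5,0,3],[12.5,0,3.3]],"rot":[[0,0,0],[0,0,0],[0,0,0],[0,0,0],[0,0,0]]}'
python3 c.py
```

```text
time_s: 11.17
ee_pos: [472.3, -133.9, 83.3]
ee_rot: [-180.0, 75.0, 169.4]
force: [-3.0, 0.8, 28.7]
gripper_width: 0.3
corner [-48.2 -88.5  79.1] [-2.98007055  0.83277551 28.67397652]
```

```bash
python3 - <<'E'
from h import *
im=grab_frame('scene');cv2.imwrite('pics/s9.png',cv2.resize(im[160:250,200:320,::-1],None,fx=5,fy=5,interpolation=2))
im=grab_frame('wrist');cv2.imwrite('pics/w9.png',im[:,:,::-1])
for i in range(1):
  s=state();print(s['force'],s['torque'],s['ee_pos'],s['time_s'])
E
```

```text
[-3.77690796  1.52747766 22.44396111] [ 0.34755607  1.27846344 -0.00601719] [ 472.2975739  -133.91164245   83.43954777] 11.2667
```

View pics/s9.png

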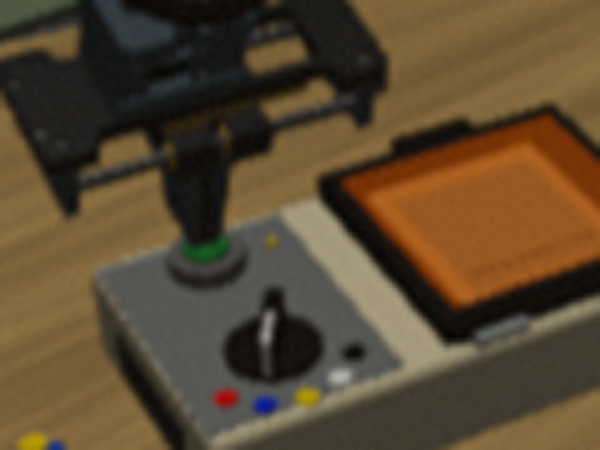

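View pics/w9.png

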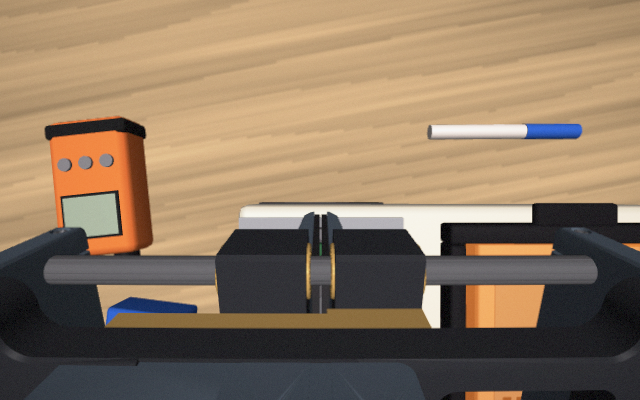

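Force is at 22 N with the corner at an estimated z≈79, not 76. I'll map force against height while easing off, to learn whether this is the stop.

```bash
python3 -m handwheel '{"gripper":[1,1],"offset":[[-1,0,-0.26],[-1,0,-0.26]],"rot":[[0,0,0],[0,0,0]]}'
python3 c.py
python3 -m handwheel '{"gripper":[1,1],"offset":[[-1,0,-0.26],[-1,0,-0.26]],"rot":[[0,0,0],[0,0,0]]}'
python3 c.py
python3 -m handwheel '{"gripper":[1,1],"offset":[[-1,0,-0.26],[-1,0,-0.26]],"rot":[[0,0,0],[0,0,0]]}'
python3 c.py
```

```text
time_s: 11.43
ee_pos: [472.3, -133.9, 83.6]
ee_rot: [-180.0, 75.1, 169.4]
force: [-2.4, 1.6, 17.2]
gripper_width: 0.1
corner [-48.2 -88.5  79.5] [-2.43277216  1.6415207  17.22010666]
time_s: 11.6
ee_pos: [472.3, -133.9, 83.8]
ee_rot: [-180.0, 75.1, 169.4]
force: [-2.1, 0.8, 12.0]
gripper_width: 0.4
corner [-48.2 -88.5  79.7] [-2.11665615  0.81785645 11.99326801]
time_s: 11.77
ee_pos: [472.2, -133.9, 84.0]
ee_rot: [-180.0, 75.1, 169.4]
force: [-1.0, 0.5, 6.9]
gripper_width: 0.3
corner [-48.3 -88.5  79.9] [-1.0230421   0.46248428  6.8577276 ]
```

```bash
for i in 1; do python3 -m handwheel '{"gripper":[1,1],"offset":[[-1,0,-0.26],[-1,0,-0.26]],"rot":[[0,0,0],[0,0,0]]}' >/dev/null
python3 c.py
python3 -m handwheel '{"gripper":[1,1],"offset":[[-1,0,-0.26],[-1,0,-0.26]],"rot":[[0,0,0],[0,0,0]]}'>/dev/null
python3 c.py
python3 -m handwheel '{"gripper":[1,1],"offset":[[-1,0,-0.26],[-1,0,-0.26]],"rot":[[0,0,0],[0,0,0]]}'>/dev/null
python3 c.py; done
python3 -m handwheel '{"gripper":[1,1],"offset":[[-1,0,-0.26],[-1,0,-0.26]],"rot":[[0,0,0],[0,0,0]]}'>/dev/null
python3 c.py
python3 -m handwheel '{"gripper":[1,1],"offset":[[-1,0,-0.26],[-1,0,-0.26]],"rot":[[0,0,0],[0,0,0]]}'>/dev/null
python3 c.py
python3 -m handwheel '{"gripper":[1,1],"offset":[[-1,0,-0.26],[-1,0,-0.26]],"rot":[[0,0,0],[0,0,0]]}'>/dev/null
python3 c.py
```

```text
corner [-48.3 -88.5  80.5] [-0.312201    0.3844257   4.73023916]
corner [-48.3 -88.5  81.1] [-1.08862411 -0.05456869  3.60816212]
corner [-48.3 -88.5  81.9] [-1.30079504  0.22361124  3.8730605 ]
corner [-48.3 -88.5  82.8] [-0.78769653 -0.02236866  2.99957152]
corner [-48.3 -88.5  83.8] [-0.80664526  0.89477463  2.53299918]
corner [-48.3 -88.5  84.9] [-0.40419063 -0.80212536  2.39260648]
```

Below about 80 it is a stiff stop, above that a soft spring of 5→2.4 N. I'll check that the spring range totals 6 mm.

```bash
python3 -m handwheel '{"gripper":[1,1],"offset":[[-0.5,0,-0.13],[-0.5,0,-0.13]],"rot":[[0,0,0],[0,0,0]]}'>/dev/null
python3 c.py
python3 -m handwheel '{"gripper":[1,1],"offset":[[-0.5,0,-0.13],[-0.5,0,-0.13]],"rot":[[0,0,0],[0,0,0]]}'>/dev/null
python3 c.py
python3 -m handwheel '{"gripper":[1,1],"offset":[[-0.5,0,-0.13],[-0.5,0,-0.13]],"rot":[[0,0,0],[0,0,0]]}'>/dev/null
python3 c.py
python3 -m handwheel '{"gripper":[1,1],"offset":[[-0.5,0,-0.13],[-0.5,0,-0.13]],"rot":[[0,0,0],[0,0,0]]}'>/dev/null
python3 c.py
python3 -m handwheel '{"gripper":[1,1],"offset":[[-1,0,-0.26],[-1,0,-0.26]],"rot":[[0,0,0],[0,0,0]]}'>/dev/null
python3 c.py
```

```text
corner [-48.4 -88.4  85.3] [-0.60555499  0.74127301  2.14295528]
corner [-48.4 -88.5  85.8] [0.0651775  0.67239619 1.29363615]
corner [-48.3 -88.5  86.4] [-0.35661202  0.74333643  0.64533612]
corner [-48.3 -88.4  86.8] [-0.42316858  0.71957771  0.33293523]
corner [-48.2 -88.4  88. ] [-0.2227639   0.47488404  0.0655391 ]
```

The stroke is about 80→86, i.e. 6 mm, bottoming on a hard stop and then released, so the press was full. Now retreat and check.

```bash
python3 -m handwheel '{"gripper":[1,1,1,1,1],"offset":[[-25,0,0],[-60,0,0],[-100,0,0],[-110,0,-40],[-110,0,-60]],"rot":[[0,0,0],[0,0,0],[0,0,0],[0,0,0],[0,0,0]]}'
python3 -m handwheel '{"gripper":[1,1,1,1,1],"offset":[[0,0,-40],[0,0,-70],[0,0,-70],[0,0,-70],[0,0,-70]],"rot":[[0,0,0],[0,0,0],[0,0,0],[0,0,0],[0,0,0]]}'
python3 - <<'E'
from h import *
im=grab_frame('scene');cv2.imwrite('pics/s10.png',cv2.resize(im[130:280,180:400,::-1],None,fx=3,fy=3))
im=grab_frame('top');cv2.imwrite('pics/t10.png',cv2.resize(im[125:300,290:480,::-1],None,fx=3.4,fy=3.4,interpolation=2))
E
```

```text
time_s: 14.02
ee_pos: [444.1, -128.8, 217.4]
ee_rot: [-179.8, 75.3, 169.6]
force: [-0.4, 0.0, -0.2]
gripper_width: 0.2
time_s: 14.43
ee_pos: [377.4, -116.2, 232.1]
ee_rot: [180.0, 75.1, 169.4]
force: [-0.0, -0.7, 0.2]
gripper_width: 0.5
```

View pics/s10.png

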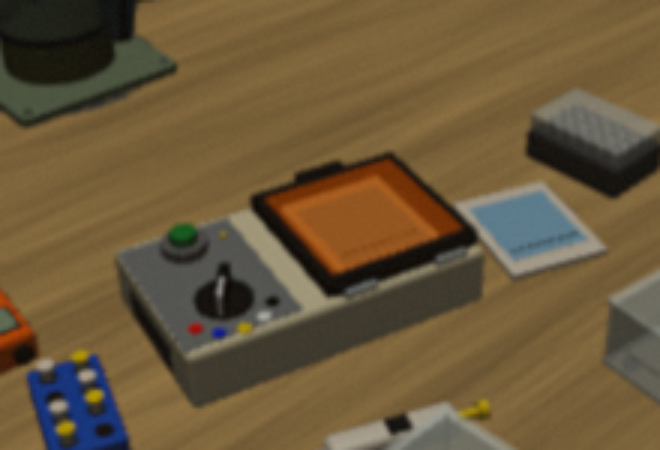

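View pics/t10.png

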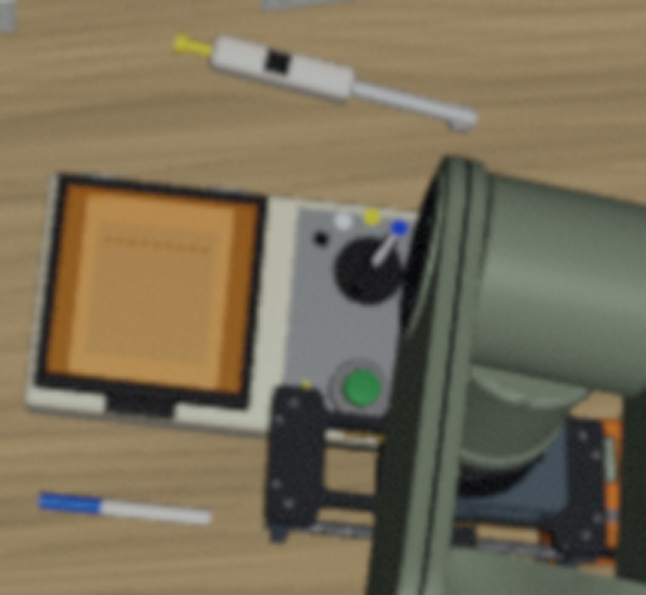

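The cover lies flat, the pointer is at blue, the button is released, the nearby loose items are unmoved and the arm is clear. Handing in.

```bash
python3 -c "
from workcell import *
print(job_done())"
```

```text
the job is handed in; nothing more can be done
None
```

I closed the cover, set the selector to blue, then pressed and released the start button. I handed the job in at about 14.5 s of robot time with the arm clear of everything.

- **Cover:** I pushed it shut from behind with closed fingers. It gave light contact forces on the way down and about 8 N at the stop, at height 83.7 mm against 84 expected. It stayed flat in every later picture.
- **Selector:** I gripped the bar and turned it 60° clockwise, from white to blue. The final picture shows it at blue. My rough line fit read 31.8° against blue's 30°, and it had read 32.2° at the white mark (also 30°), so I take the difference as measurement error.
- **Start button:** I pressed until it stopped hard, peaking at about 29 N. Easing off showed about 6 mm of spring travel, from 5 N down to 0, which matches a full press and release.
- **Check that disagreed:** While pressing, the tip height I worked out for the tilted fingers was about 4 mm higher than the button's known height. I relied on the force-and-travel profile instead.
- **Other items:** the marker, pipette, rack, tip box and spare cassette looked unmoved in the last pictures. The arm partly hid the gas meter and the reagent bottle was out of those crops, so I did not check those two at the end.

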